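# Stir the clay pebbles in the potting crock

## Task

The large clay pebbles in the white crock have all settled to one side, so mix them with the small ones before the next plant orders are packed: lift the lid off and lay it handle up on the middle of the cork mat, then take the wooden stick from its stand and, with its tip down close to the crock's floor, stir three full, wide rounds, about midway between the middle and the wall, so that the large pebbles end up well away from where they lay. Stand the stick back in the well of its stand, tip down, then put the lid back properly seated on the crock. Keep all the pebbles in the crock, keep the crock upright and about where it stands, and leave the tape, parcel and plant alone.

Things in the scene. Friction and masses are not known exactly. Their poses are not given: they have to be found in the camera images.
- crock: Heavy white glazed stoneware crock, round, straight-sided and open-topped: 152 mm outside diameter, 140 mm inside diameter (wall 6 mm), 65 mm high, floor 8 mm thick, about 1.6 kg, standing loose on the table with its lid on at the start. Origin: centre of its underside; z up; it is round, so its x and y directions look like any other.
- crock_rim (a point): Centre of the crock's mouth, level with the rim, 65 mm above the table.
- lid_grip (a point): Centre of the bar handle (80 long in x, 20 thick in y, 40 mm high) on the crock's light wooden lid, 0.16 kg: a disc 158 mm across, 12 thick, with a plug 128 across, 8 deep under it that enters the crock with 6 mm to spare all round. The point is on the lid's axis, 20 mm above the disc's top, 32 above its lower face (which rests on the rim), 40 above the plug's underside (on which it stands laid down).
- stick_centre (a point): Half-way up the light wooden stirring stick, 164 mm long along its z (up), about 80 g, standing tip down in the dark stand. The lower 55 mm is a round head 24 mm across with a flat end; above it a flat-sided handle 26 mm (x) by 18 mm (y), ending 82 mm above this point. Centre of mass near this point.
- stick_tip (a point): Middle of the flat lower end of the stick's head, 82 mm below stick_centre; same axes as stick_centre.
- stand: Fixed dark wooden stick stand: foot 100 x 100 x 10 mm carrying a square well 40 x 40 mm inside (8 mm to spare on each side of the stick's head), floor 10 mm above the table, straight up to 60 mm, then flaring as a funnel to a mouth about 64 mm wide, 84 mm above the table; outside 78 mm wide at the top. Origin: centre of the underside, on the table; z up.
- mat: Square cork mat fixed on the table, 180 x 180 mm, 4 mm thick: where the lid is laid. Origin: centre of its underside, on the table.
- pebble0_center (a point): Centre of a large round terracotta clay pebble, 30 mm across, 16 g, loose on the crock's floor (hidden under the lid at first). The three large ones start side by side along one side of the crock's wall, the small ones along the rest of the wall; the middle of the floor is clear at the start, so the stick can be lowered there; pebbles roll and slide easily.
- pebble1_center (a point): Centre of a large round terracotta clay pebble, 30 mm across, 16 g, loose on the crock's floor (hidden under the lid at first).
- pebble2_center (a point): Centre of a large round terracotta clay pebble, 30 mm across, 16 g, loose on the crock's floor (hidden under the lid at first).
- pebble3_center (a point): Centre of a small round terracotta clay pebble, 24 mm across, 11 g, loose on the crock's floor (hidden under the lid at first).
- pebble4_center (a point): Centre of a small round terracotta clay pebble, 24 mm across, 11 g, loose on the crock's floor (hidden under the lid at first).
- pebble5_center (a point): Centre of a small round terracotta clay pebble, 24 mm across, 11 g, loose on the crock's floor (hidden under the lid at first).
- tape: Bystander: roll of packing tape lying flat, 110 mm across, 48 mm high. Origin: centre of its underside.
- parcel: Bystander: small taped cardboard parcel, 120 x 170 x 60 mm. Origin: centre of its underside.
- seedling: Bystander: small terracotta pot with a green plant, 92 mm across, about 155 mm high. Origin: centre of its underside.

How it is judged:
On the way, in this order (a step that is already met when the one before it is completed fails the run):
1. the lid lies handle up on the cork mat, let go, its centre within 50 mm of the mat's centre (horizontal distance between lid_grip and mat below 0.05 m and height (world z) of lid_grip below 0.05 m and angle between lid_grip's own z axis and vertical below 0.1 rad and contact force between the fingers and lid below 0.1 N), for 0.2 s.
2. stirring: the stick's tip is in the crock, less than 18 mm above its floor, and passes the crock's own +x side (12 mm or more from the middle, less than 12 mm to either side of that direction) (z of stick_tip in the frame of crock between 0 and 0.026 m and horizontal distance between stick_tip and crock_rim below 0.066 m and x of stick_tip in the frame of crock above 0.012 m and y of stick_tip in the frame of crock between -0.012 and 0.012 m), for 0.02 s.
3. then likewise past the opposite (-x) side (z of stick_tip in the frame of crock between 0 and 0.026 m and horizontal distance between stick_tip and crock_rim below 0.066 m and x of stick_tip in the frame of crock below -0.012 m and y of stick_tip in the frame of crock between -0.012 and 0.012 m), for 0.02 s.
4. then likewise past the +y side (z of stick_tip in the frame of crock between 0 and 0.026 m and horizontal distance between stick_tip and crock_rim below 0.066 m and y of stick_tip in the frame of crock above 0.012 m and x of stick_tip in the frame of crock between -0.012 and 0.012 m), for 0.02 s.
5. then likewise past the -y side (three full rounds, either way, make all four passes) (z of stick_tip in the frame of crock between 0 and 0.026 m and horizontal distance between stick_tip and crock_rim below 0.066 m and y of stick_tip in the frame of crock below -0.012 m and x of stick_tip in the frame of crock between -0.012 and 0.012 m), for 0.02 s.
6. the stick stands in the well of its stand, tip down at the bottom, let go, and at least two of the three large pebbles lie more than 20 mm from where they started (z of stick_tip in the frame of stand between 0 and 0.022 m and horizontal distance between stick_tip and stand below 0.022 m and angle between stick_tip's own z axis and vertical below 0.4 rad and contact force between the fingers and stick below 0.1 N and (distance of each of pebble0_center, pebble1_center from where it was at the start of the episode above 0.02 m or distance of each of pebble0_center, pebble2_center from where it was at the start of the episode above 0.02 m or distance of each of pebble1_center, pebble2_center from where it was at the start of the episode above 0.02 m)), for 0.2 s.
At the end, for the whole second after the job is handed in: Lid let go, seated on the rim (centred to 12 mm, level to 0.06 rad); stick let go, tip at the bottom of its well, leaning under 0.4 rad; 6 pebbles in the crock, 2 of the 3 large over 20 mm from their start; crock at rest, upright (0.1 rad), within 40 mm of its start (all of step 6 and z of lid_grip in the frame of crock_rim between 0.028 and 0.036 m and horizontal distance between lid_grip and crock_rim below 0.012 m and angle between lid_grip's own z axis and vertical below 0.06 rad and contact force between the fingers and lid below 0.1 N and horizontal distance between each of pebble0_center, pebble1_center, pebble2_center, pebble3_center, pebble4_center, pebble5_center and crock_rim below 0.072 m and height (world z) of each of pebble0_center, pebble1_center, pebble2_center, pebble3_center, pebble4_center, pebble5_center below 0.06 m and linear speed of crock below 0.02 m/s and distance of crock from where it was at the start of the episode below 0.04 m and angle between crock's own z axis and vertical below 0.1 rad); the robot touches nothing.
It fails at once if the crock is tipped by more than 0.2 rad or shifted by more than 60 mm (angle between crock's own z axis and vertical above 0.2 rad or distance of crock from where it was at the start of the episode above 0.06 m).
It fails at once if the tape, the parcel or the plant is moved by more than 30 mm (distance of any of tape, parcel, seedling from where it was at the start of the episode above 0.03 m).
It also fails if it takes over 72 s, if anything falls off the work surface, if the arm or the gripper's body presses on something with over 40 N, if the wrist force passes 120 N, or if a joint passes its speed limit or range.

## Robot

A 7-joint arm with a two-finger parallel gripper is mounted at the origin on the work surface. World frame = base frame: x ahead of the robot, y to its left, z up, the work surface at z = 0. Lengths are in m, angles in rad, forces in N, time in s.
With the tool pointing down it reaches from about 0.4 to 0.85 m from the base axis. Payload 4.5 kg.
Tool frame: the origin (TCP) lies midway between the tips of the shut fingers; the grasp point (between the pads) lies 19 mm behind it; z points along the fingers, y is the line along which they close (so a half turn about z gives the same grasp; the last joint's range is limited). The gripper opens to 88 mm and grips with 3 to 60 N. Pads are 18 mm wide; open, the fingers measure 123 mm over their backs; the gripper's body (75 mm by 187 mm) begins 45 mm behind the grasp point.
Start: joints at [1.283, 0.689, -0.195, 1.565, 0.157, 0.902, -0.215], TCP at [0.198, -0.593, 0.239] pointing down, gripper open.
Joint ranges: [-3.01, 3.01], [-0.46, 2.08], [-1.47, 1.51], [0.13, 2.56], [-1, 4.14], [0.04, 2.09], [-2.66, 2.66]. Speed limits (rad/s): [2.57, 2.57, 3.14, 3.14, 3.14, 3.14, 3.14].

## Interface

Orientations are given as a unit quaternion [x, y, z, w].
In Python, from plant import r, eyes, finish_job gives the robot as it stands. The module is installed in compiled form; this text tells all that it offers.
- The arm moves only by the tool move_arm, never from a script. Its argument "motion" is a list of rows, each a list of 7 numbers: the shift along the tool's x, y, z in mm, then the turn, a rotation vector about the tool's x, y, z in degrees, then the closure, from 0 (fully open) to 1 (shut). A call has 1 to 5 rows; each row is the pose to reach, as a shift and turn from the pose commanded when the call began, along the tool's axes at that moment; what a row does not reach only later rows make up. A row lasts 1/8 s, in which the tool goes at most 62.5 mm and 10.7 degrees, less where a joint would pass 70% of its speed; a pose out of reach is approached as far as the arm can. A call with a gripper value outside its range is refused whole. The fingers move at their own pace and stop on an object; "newtons" is the grip in N (left out, the last holds). Time passes only in rows, so rows that repeat a pose let the fingers close. It gives the time, the measured TCP pose, the force, the opening and the grip force at its end, in the units of the state.
- r.get_state(): the state, without advancing time (a new reading comes with each control period).
- eyes.snapshot(name): name is "side" or "top"; returns a dict with "frame" (384x512x3 uint8, red, green, blue), "z_map" (384x512 float32, m along the optical axis (not along the pixel's ray), 0 where there is no reading), "intrinsics" (3x3 intrinsics, pixels), "world_to_cam" (4x4, takes a point from world to camera coordinates). Camera axes: x right, y down, z forward; pixel columns grow to the right and rows downward; lengths in m; the calibration is good to about 2 mm. A picture is of the moment at which its call begins.
- finish_job(): hands the job in; it is judged then, once.
The state is a dict: "clock": time; "q": joint angles; "qd": joint speeds; "joint_torque": joint torques, N m; "tool_pos": TCP position; "eef_rot": TCP orientation; "contact_force": force on the tool from outside, world axes, zero at the start; "moment": the same for the moment, N m; "opening": opening from 0.0 (shut) to 1.0 (fully open); "finger_force": force on a finger pad.
Only numpy, scipy, OpenCV 4.12 (cv2) and the standard library are available. Lean on these libraries where they do the work, as an engineer would, in place of code of your own. Each camera call takes 0.05 s, during which the arm holds its last target. There are 200 camera calls.

## Working session

There is one attempt and no reset: what is moved stays moved. The work goes in short steps, Python scripts to look and compute and a tool call to move; the robot and the scene stay as the last step left them, time stands still between calls to the robot, and variables do not carry over. Pictures are saved under pics/ and viewed, at most 11 in all, crops included, and the job is handed in when it is done.

Besides the shell and the picture viewer there is one more tool, called after ">>>" as a command line: name --pt "numbers of a row" for each row, then --argument value for the rest. move_arm: Moves the arm, as the interface text tells. Its arguments: {"type":"object","properties":{"motion":{"type":"array","items":{"type":"array","items":{"type":"number"}}},"newtons":{"type":"number"}},"required":["motion"]}

```bash
mkdir -p pics; cat > h.py <<'E'
import numpy as np, cv2
from plant import r, eyes, finish_job
from scipy.spatial.transform import Rotation as R
def cloud(s):
    K=s["intrinsics"];T=np.linalg.inv(s["world_to_cam"]);z=s["z_map"]
    v,u=np.mgrid[:z.shape[0],:z.shape[1]]
    p=np.stack([(u-K[0,2])/K[0,0]*z,(v-K[1,2])/K[1,1]*z,z],-1)
    w=p@T[:3,:3].T+T[:3,3]; w[z==0]=np.nan
    return w
def save(n,im): cv2.imwrite(f"pics/{n}.png",im[...,::-1])
def rel(target,rot=None):
    "shift in tool axes (mm) to world target"
    s=r.get_state(); Q=R.from_quat(s["eef_rot"])
    return np.round(Q.inv().apply(np.array(target)-s["tool_pos"])*1000,1)
E
python3 - <<'E'
from h import *
a=eyes.snapshot("top");b=eyes.snapshot("side")
save("t0",a["frame"]);save("s0",b["frame"])
np.savez("s0.npz",ta=a["frame"],tw=cloud(a),sa=b["frame"],sw=cloud(b))
for s in(a,b): print(np.linalg.inv(s["world_to_cam"]).round(3).tolist(), s["intrinsics"].round(1).tolist(),np.mean(s["z_map"]>0))
st=r.get_state();print(st["clock"],st["tool_pos"],st["eef_rot"],R.from_quat(st["eef_rot"]).as_matrix().round(3))
E
```

```text
[[0.016, -0.987, 0.163, 0.428], [-1.0, -0.019, -0.022, 0.113], [0.024, -0.162, -0.986, 1.168], [0.0, 0.0, 0.0, 1.0]] [[387.2, 0.0, 253.8], [0.0, 387.2, 193.3], [0.0, 0.0, 1.0]] 0.9960072835286459
[[-0.799, -0.448, 0.402, 0.168], [-0.602, 0.609, -0.517, 0.692], [-0.013, -0.655, -0.756, 0.933], [0.0, 0.0, 0.0, 1.0]] [[407.3, 0.0, 256.5], [0.0, 407.3, 191.9], [0.0, 0.0, 1.0]] 0.9957021077473959
0.1 [ 0.19746735 -0.59238116  0.23799801] [ 9.87075151e-01  1.60255940e-01 -2.02409997e-04 -7.98832291e-04] [[ 0.949  0.316 -0.001]
 [ 0.316 -0.949  0.002]
 [-0.    -0.002 -1.   ]]
```

View pics/t0.png

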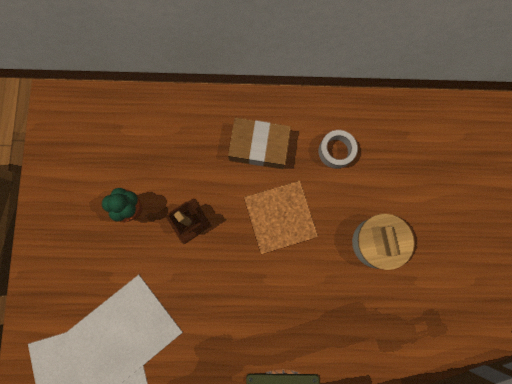

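View pics/s0.png

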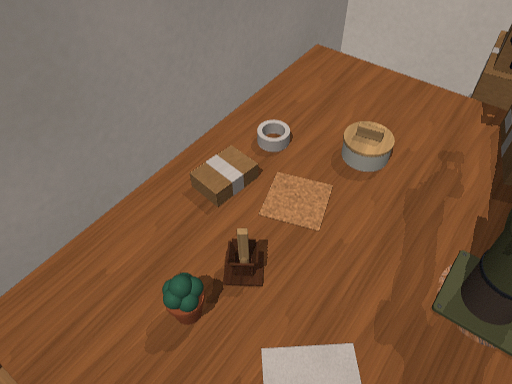

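Top view: lid and handle at about (385,241), mat at (282,216), stand at (190,221) with the stick leaning at (182,216); tape (340,149), parcel (260,142), plant (121,204). The side view matches. Next I measure.

```bash
python3 - <<'E'
from h import *
d=np.load("s0.npz")
for k in("t","s"):
    w=d[k+"w"];f=d[k+"a"].astype(int)
    u0={"t":[(385,241),(282,216),(188,220)],"s":[(368,140),(297,200),(245,255)]}[k]
    v,u=np.mgrid[:384,:512]
    def near(c,rad): return np.hypot(u-c[0],v-c[1])<rad
    m=near(u0[0],36)&(abs(w[...,2]-.077)<.006)
    c,rad=cv2.minEnclosingCircle(w[m][:,:2].astype(np.float32));print(k,"lid disc",c,rad,w[m][:,2].mean())
    m=near(u0[0],36)&(abs(w[...,2]-.117)<.006)
    print(" handle",m.sum(),cv2.minAreaRect(w[m][:,:2].astype(np.float32)),np.median(w[m],0))
    m=near(u0[1],55)&(f[...,0]>130)&(f[...,0]-f[...,2]>50)&(w[...,2]<.02) if k=="t" else near(u0[1],42)&(f[...,0]>130)&(w[...,2]<.02)
    print(" mat",m.sum(),cv2.minAreaRect(w[m][:,:2].astype(np.float32)),np.median(w[m][:,2]))
    m=near(u0[2],45)&(w[...,2]>.1)&(w[...,2]<.25)
    p=w[m];print(" stick",m.sum(),p[:,2].max())
    for lo in np.arange(.1,.19,.015):
        q=p[(p[:,2]>=lo)&(p[:,2]<lo+.015)]
        if len(q)>2: print("   ",round(lo,3),len(q),q.mean(0).round(4),q.min(0).round(3),q.max(0).round(3),f[m][(p[:,2]>=lo)&(p[:,2]<lo+.015)].mean(0).round())
    m=near(u0[2],45)&(w[...,2]>.07)&(w[...,2]<.092);q=w[m]
    print(" mouth",m.sum(),cv2.minAreaRect(q[:,:2].astype(np.float32)),q[:,2].max())
    m=near(u0[2],45)&(w[...,2]>.006)&(w[...,2]<.016)&(f[...,0]<75);q=w[m]
    print(" foot",m.sum(),cv2.minAreaRect(q[:,:2].astype(np.float32)))
st=r.get_state();print(st["tool_pos"],st["contact_force"])
E
```

```text
t lid disc (0.4786272346973419, -0.2851998805999756) 0.0799543485045433 0.07820532692722759
 handle 231 ((0.4781259000301361, -0.28383639454841614), (0.07923916727304459, 0.020832547917962074), 10.087522506713867) [ 0.47718573 -0.28359814  0.11803103]
 mat 3481 ((0.5565740466117859, 0.024294674396514893), (0.2826650142669678, 0.26360052824020386), 58.701683044433594) 0.005196440162494431
 stick 112 0.18058647736529454
    0.1 7 [0.5223 0.2769 0.106 ] [0.514 0.272 0.101] [0.533 0.283 0.113] [61. 43. 22.]
    0.115 11 [0.5234 0.2758 0.1229] [0.515 0.271 0.115] [0.537 0.282 0.129] [65. 46. 25.]
    0.13 7 [0.5222 0.2771 0.14  ] [0.514 0.272 0.135] [0.538 0.282 0.144] [60. 43. 24.]
    0.145 11 [0.5259 0.2765 0.152 ] [0.516 0.271 0.146] [0.542 0.284 0.16 ] [68. 49. 26.]
    0.16 46 [0.528  0.2832 0.1721] [0.514 0.271 0.162] [0.542 0.296 0.175] [124.  91.  51.]
    0.175 30 [0.5278 0.2845 0.1764] [0.516 0.274 0.175] [0.537 0.296 0.181] [146. 109.  61.]
 mouth 416 ((0.5325750112533569, 0.28425756096839905), (0.07759323716163635, 0.07723765820264816), 34.24934005737305) 0.0919965651504242
 
[... 717 characters left out ...]
6.]
    0.13 44 [0.5228 0.2911 0.1378] [0.514 0.278 0.131] [0.535 0.299 0.145] [107.  83.  55.]
    0.145 39 [0.5236 0.2921 0.1527] [0.514 0.283 0.146] [0.533 0.3   0.16 ] [112.  88.  58.]
    0.16 67 [0.5247 0.2888 0.17  ] [0.514 0.274 0.16 ] [0.54  0.299 0.175] [139. 108.  71.]
    0.175 38 [0.5272 0.2865 0.1764] [0.515 0.274 0.175] [0.54  0.298 0.179] [167. 129.  85.]
 mouth 441 ((0.5320850014686584, 0.2841958701610565), (0.0774492546916008, 0.07910927385091782), 34.29397964477539) 0.09193020341282232
 foot 515 ((0.5311397910118103, 0.2840813994407654), (0.09860864281654358, 0.1014108657836914), 34.51948165893555)
[ 0.19746735 -0.59238116  0.23799801] [ 0.01428034 -0.05212317  0.58299711]
```

```bash
python3 - <<'E'
from h import *
d=np.load("s0.npz")
print("lid",rel([.478,-.284,.15]))
f=d["ta"];w=d["tw"]
# stick top face
for k,c in(("t",(185,217)),("s",(243,233))):
    w=d[k+"w"];v,u=np.mgrid[:384,:512]
    m=(np.hypot(u-c[0],v-c[1])<25)&(w[...,2]>.168)&(w[...,2]<.185)
    print(k,m.sum(),cv2.minAreaRect(w[m][:,:2].astype(np.float32)))
hsv=cv2.cvtColor(f,cv2.COLOR_RGB2HSV);m=((hsv[...,2]>125)&(hsv[...,0]>8)&(hsv[...,0]<25)).astype(np.uint8)
m[:,:235]=0;m[:,330:]=0;m[:170]=0;m[265:]=0
m=cv2.morphologyEx(m,cv2.MORPH_CLOSE,np.ones((3,3)));m=cv2.morphologyEx(m,cv2.MORPH_OPEN,np.ones((7,7)))
p=d["tw"][m>0];print(m.sum(),cv2.minAreaRect(p[:,:2].astype(np.float32)))
S=cv2.resize(np.hstack([f[180:255,150:250],d["sa"][215:290,200:300]]),None,fx=4,fy=4,interpolation=cv2.INTER_CUBIC)
save("stick",S)
E
```

```text
lid [ 363.7 -203.6   88.3]
t 71 ((0.5281884074211121, 0.2844460606575012), (0.025069454684853554, 0.01794595457613468), 45.955955505371094)
s 84 ((0.5269902348518372, 0.2861331105232239), (0.0229176077991724, 0.018893180415034294), 37.61661911010742)
3787 ((0.5879755020141602, 0.02035200595855713), (0.24975021183490753, 0.18220049142837524), 18.71503448486328)
```

View pics/stick.png

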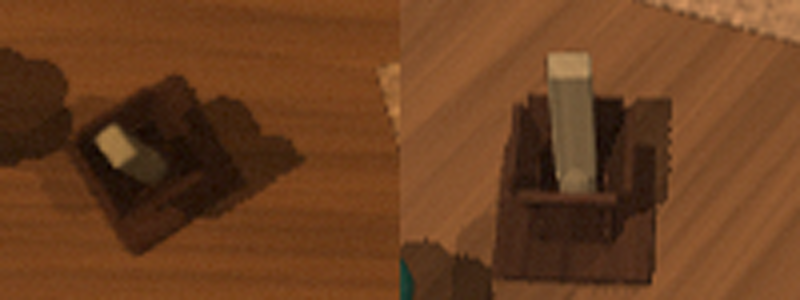

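The stick stands upright, its top at about (179,216) in the full top image, with its wide side at roughly 44° in the world frame. Moving over the lid.

>>> move_arm --pt "52 -29 0 0 0 0 0" --pt "104 -58 0 0 0 0 0" --pt "156 -87 0 0 0 0 0" --pt "208 -116 0 0 0 0 0" --pt "260 -145 0 0 0 0 0"

```text
clock: 0.72
tool_pos: [0.3994, -0.3715, 0.2385]
eef_rot: [0.987, 0.16, -0.0, -0.0]
contact_force: [1.1, -0.4, -0.6]
opening: 0.998
finger_force: 0.0
```

>>> move_arm --pt "52 -29 20 0 0 4 0" --pt "104 -59 60 0 0 8 0" --pt "104 -59 80 0 0 8 0" --pt "104 -59 80 0 0 8 0"

```text
clock: 1.23
tool_pos: [0.4777, -0.2825, 0.1569]
eef_rot: [0.996, 0.092, -0.002, -0.001]
contact_force: [0.3, -0.2, 0.7]
opening: 1.002
finger_force: 0.0
```

```bash
python3 - <<'E'
from h import *
d=np.load("s0.npz")
print(rel([.478,-.284,.085]))
st=r.get_state();print(st["clock"],st["tool_pos"],R.from_quat(st["eef_rot"]).as_matrix().round(3)[:,0])
print(d["tw"][216,281],d["tw"][195,248],d["tw"][236,315],d["tw"][184,299],d["tw"][249,264])
E
```

```text
[ 0.3  1.8 71.9]
1.225 [ 0.47770863 -0.28248817  0.15691939] [ 0.983  0.184 -0.004]
[0.5518199  0.00478127 0.00616791] [ 0.61531694  0.10548982 -0.00169925] [ 0.49369852 -0.09846909  0.00177272] [ 0.65176498 -0.0504338   0.00343992] [0.4523309  0.05510774 0.0079024 ]
```

>>> move_arm --pt "0 2 36 0 0 0 0" --pt "0 2 66 0 0 0 0" --pt "0 2 72 0 0 0 0" --pt "0 2 72 0 0 0 1" --pt "0 2 72 0 0 0 1" --newtons 30

```text
clock: 1.85
tool_pos: [0.4795, -0.2871, 0.0882]
eef_rot: [0.996, 0.091, 0.001, 0.001]
contact_force: [0.4, 0.6, 0.5]
opening: 0.796
finger_force: 0.0
```

>>> move_arm --pt "0 0 0 0 0 0 1" --pt "0 0 0 0 0 0 1" --pt "0 0 0 0 0 0 1"

```text
clock: 2.22
tool_pos: [0.479, -0.2863, 0.087]
eef_rot: [0.996, 0.091, 0.0, 0.0]
contact_force: [-0.3, 0.2, 1.1]
opening: 0.457
finger_force: 0.0
```

>>> move_arm --pt "0 0 0 0 0 0 1" --pt "0 0 0 0 0 0 1" --pt "0 0 0 0 0 0 1" --pt "0 0 0 0 0 0 1"

```text
clock: 2.72
tool_pos: [0.4788, -0.2861, 0.0867]
eef_rot: [0.996, 0.091, -0.0, -0.0]
contact_force: [0.5, 0.2, -0.2]
opening: 0.226
finger_force: 30.0
```

>>> move_arm --pt "0 0 -15 0 0 0 1" --pt "0 0 -40 0 0 0 1" --pt "0 0 -60 0 0 0 1" --pt "0 0 -60 0 0 0 1"

```text
clock: 3.22
tool_pos: [0.4799, -0.287, 0.1486]
eef_rot: [0.996, 0.091, 0.002, 0.001]
contact_force: [0.1, -0.0, -2.1]
opening: 0.228
finger_force: 30.0
```

```bash
python3 - <<'E'
from h import *
a=eyes.snapshot("top");b=eyes.snapshot("side")
save("l1",np.hstack([a["frame"][150:350,250:512],b["frame"][80:280,230:492]]))
st=r.get_state();print(rel([.552,.004,.16]),st["tool_pos"],st["opening"],st["finger_force"])
w=cloud(a);f=a["frame"].astype(int)
np.savez("s1.npz",a=a["frame"],w=w)
E
```

```text
[ 124.7 -272.1  -13.3] [ 0.4785985  -0.28620547  0.1467522 ] 0.22300325461869178 29.992808089591563
```

View pics/l1.png

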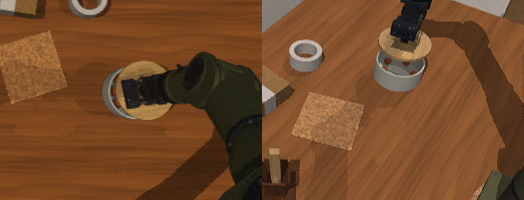

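The lid is held cleanly in both views (handle at about (145,90) in the left half), with the crock open below. Carrying it to the mat.

>>> move_arm --pt "25 -54 0 0 0 0 1" --pt "50 -108 0 0 0 0 1" --pt "75 -162 0 0 0 0 1" --pt "100 -216 0 0 0 0 1" --pt "125 -272 10 0 0 0 1"

```text
clock: 3.95
tool_pos: [0.5528, 0.0055, 0.1362]
eef_rot: [0.996, 0.091, 0.0, 0.0]
contact_force: [-0.6, -0.7, -2.3]
opening: 0.223
finger_force: 30.0
```

>>> move_arm --pt "0 0 30 0 0 0 1" --pt "0 0 65 0 0 0 1" --pt "0 0 85 0 0 0 1" --pt "0 0 93 0 0 0 1" --pt "0 0 93 0 0 0 1"

```text
clock: 4.58
tool_pos: [0.5521, 0.0038, 0.0431]
eef_rot: [0.996, 0.091, -0.001, 0.0]
contact_force: [-0.3, -0.2, -2.1]
opening: 0.225
finger_force: 30.0
```

>>> move_arm --pt "0 0 5 0 0 0 1" --pt "0 0 8 0 0 0 1" --pt "0 0 9 0 0 0 1" --pt "0 0 9 0 0 0 1"

```text
clock: 5.08
tool_pos: [0.5526, 0.0039, 0.0348]
eef_rot: [0.996, 0.091, 0.0, 0.0]
contact_force: [0.0, 0.0, -2.0]
opening: 0.225
finger_force: 30.0
```

>>> move_arm --pt "0 0 1.5 0 0 0 1" --pt "0 0 1.5 0 0 0 0.7" --pt "0 0 1.5 0 0 0 0" --pt "0 0 1.5 0 0 0 0" --pt "0 0 1.5 0 0 0 0"

```text
clock: 5.7
tool_pos: [0.5525, 0.0039, 0.0332]
eef_rot: [0.996, 0.091, 0.0, 0.0]
contact_force: [-0.4, 0.4, 0.6]
opening: 0.615
finger_force: 0.0
```

>>> move_arm --pt "0 0 0 0 0 0 0" --pt "0 0 -30 0 0 0 0" --pt "0 0 -90 0 0 0 0" --pt "0 0 -150 0 0 0 0" --pt "0 0 -170 0 0 0 0"

```text
clock: 6.32
tool_pos: [0.5543, 0.0039, 0.207]
eef_rot: [0.996, 0.091, 0.003, 0.0]
contact_force: [0.3, 0.7, -0.8]
opening: 1.004
finger_force: 0.0
```

```bash
python3 - <<'E'
from h import *
st=r.get_state();print(rel([.5278,.285,.204]),st["tool_pos"],st["clock"],st["q"].round(2) if hasattr(st["q"],"round") else st["q"])
a=eyes.snapshot("top");b=eyes.snapshot("side")
wb=cloud(b);w=cloud(a);v,u=np.mgrid[:384,:512]
m=(np.hypot(u-385,v-241)<38)&(abs(w[...,2]-.065)<.008)
print("crock",m.sum(),cv2.minEnclosingCircle(w[m][:,:2].astype(np.float32)))
m=(np.hypot(u-368,v-145)<38)&(abs(wb[...,2]-.065)<.006)
print("crock side",m.sum(),cv2.minEnclosingCircle(wb[m][:,:2].astype(np.float32)))
A=cv2.resize(a["frame"][195:285,335:435],None,fx=4,fy=4,interpolation=cv2.INTER_CUBIC)
B=cv2.resize(b["frame"][110:290,215:415],None,fx=2,fy=2,interpolation=cv2.INTER_CUBIC)
save("open",np.hstack([A,B]))
E
```

```text
[  24.8 -281.3    2.9] [0.55426088 0.00389458 0.20696663] 6.325 [-0.08  0.63 -0.01  1.83  0.01  0.67 -1.49]
crock 279 ((0.47765272855758667, -0.2846304774284363), 0.0758519098162651)
crock side 334 ((0.47492849826812744, -0.28352344036102295), 0.0779588371515274)
```

View pics/open.png

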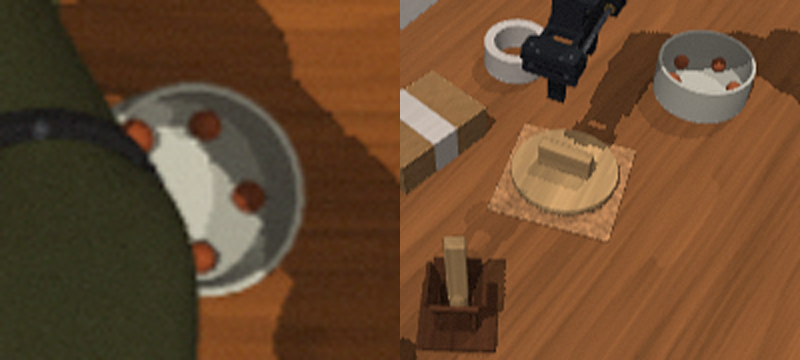

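The lid lies in the middle of the mat; the crock is open with pebbles around its wall. Going to the stick.

>>> move_arm --pt "5 -57 0 0 0 -7 0" --pt "10 -114 0 0 0 -14 0" --pt "15 -171 0 0 0 -21 0" --pt "20 -228 0 0 0 -28 0" --pt "25 -281 0 0 0 -34 0"

```text
clock: 7.05
tool_pos: [0.5249, 0.2865, 0.2014]
eef_rot: [0.925, 0.38, -0.001, 0.0]
contact_force: [1.3, -0.3, -0.6]
opening: 0.999
finger_force: 0.0
```

>>> move_arm --pt "0 0 10 0 0 0 0.3" --pt "0 0 10 0 0 0 0.3"

```text
clock: 7.3
tool_pos: [0.525, 0.2832, 0.1909]
eef_rot: [0.926, 0.378, -0.002, 0.001]
contact_force: [0.7, -1.5, 0.2]
opening: 0.797
finger_force: 0.0
```

```bash
python3 - <<'E'
from h import *
st=r.get_state();print(rel([.5278,.285,.130]),st["tool_pos"],st["clock"],np.round(st["q"],2),R.from_quat(st["eef_rot"]).as_matrix().round(3)[:,0])
a=eyes.snapshot("top");w=cloud(a);v,u=np.mgrid[:384,:512]
m=(np.hypot(u-205,v-225)<120)&(abs(w[...,2]-.065)<.008)
v0=(np.hypot(u-385,v-241)<38);m=v0&(abs(w[...,2]-.065)<.005)
print("crock",m.sum(),cv2.minEnclosingCircle(w[m][:,:2].astype(np.float32)))
hsv=cv2.cvtColor(a["frame"],cv2.COLOR_RGB2HSV)
m=((np.hypot(u-385,v-241)<30)&(hsv[...,1]>140)&(hsv[...,0]<14)&(w[...,2]<.045)).astype(np.uint8)
n,l,s,c=cv2.connectedComponentsWithStats(m)
for i in range(1,n):
    if s[i,4]>8: print(s[i,4],(w[l==i].mean(0)-[.4775,-.2845,0]).round(3))
save("peb",a["frame"][195:285,335:435])
E
```

```text
[ 3.5  0.7 60.9] [0.52501624 0.28323659 0.1909388 ] 7.3 [-0.49  0.71 -0.14  1.7   0.13  0.74 -1.49] [ 0.714  0.7   -0.005]
crock 387 ((0.47638896107673645, -0.2841404378414154), 0.07645333558320999)
350 [ 0.032 -0.069  0.002]
42 [ 0.048 -0.021  0.03 ]
66 [0.037 0.035 0.035]
54 [0.005 0.049 0.036]
41 [-0.004 -0.051  0.03 ]
60 [-0.031  0.039  0.036]
42 [-0.049 -0.012  0.031]
```

>>> move_arm --pt "3 1 30 0 0 0 0.3" --pt "3 1 60 0 0 0 0.3" --pt "3 1 61 0 0 0 1" --pt "3 1 61 0 0 0 1" --pt "3 1 61 0 0 0 1" --newtons 45

```text
clock: 7.98
tool_pos: [0.53, 0.2862, 0.1335]
eef_rot: [0.926, 0.378, 0.001, -0.0]
contact_force: [0.4, -0.6, 0.0]
opening: 0.385
finger_force: 0.0
```

>>> move_arm --pt "0 0 0 0 0 0 1" --pt "0 0 0 0 0 0 1" --pt "0 0 0 0 0 0 1" --pt "0 0 0 0 0 0 1"

```text
clock: 8.48
tool_pos: [0.5296, 0.2864, 0.1329]
eef_rot: [0.926, 0.378, 0.001, -0.0]
contact_force: [-0.5, -0.4, 5.2]
opening: 0.198
finger_force: 45.0
```

>>> move_arm --pt "0 0 -30 0 0 0 1" --pt "0 0 -70 0 0 0 1" --pt "0 0 -110 0 0 0 1" --pt "0 0 -110 0 0 0 1"

```text
clock: 8.98
tool_pos: [0.5304, 0.2873, 0.2449]
eef_rot: [0.926, 0.378, 0.003, -0.001]
contact_force: [0.0, -0.5, -1.7]
opening: 0.202
finger_force: 45.0
```

```bash
python3 - <<'E'
from h import *
st=r.get_state();print(rel([.477,-.2843,.243]),st["tool_pos"],st["contact_force"],st["opening"])
b=eyes.snapshot("side");w=cloud(b)
save("lift",cv2.resize(b["frame"][140:300,170:330],None,fx=3,fy=3))
v,u=np.mgrid[:384,:512]
hsv=cv2.cvtColor(b["frame"],cv2.COLOR_RGB2HSV)
m=(abs(u-245)<40)&(w[...,2]>.1)&(w[...,2]<.23)&(np.hypot(w[...,0]-.53,w[...,1]-.285)<.05)&(hsv[...,2]>90)
p=w[m]
for lo in np.arange(.1,.22,.02):
    q=p[(p[:,2]>=lo)&(p[:,2]<lo+.02)]
    if len(q)>2: print(round(lo,2),len(q),q.mean(0).round(4))
E
```

```text
[-4.383e+02  3.707e+02 -2.000e-01] [0.53040724 0.28726187 0.24488046] [ 0.03832312 -0.47998184 -1.70924514] 0.2016348473259923
0.12 31 [0.5249 0.2951 0.1327]
0.14 42 [0.5238 0.2951 0.1499]
0.16 49 [0.5239 0.294  0.1695]
0.18 58 [0.5234 0.2934 0.1894]
0.2 16 [0.5231 0.2935 0.2022]
```

View pics/lift.png

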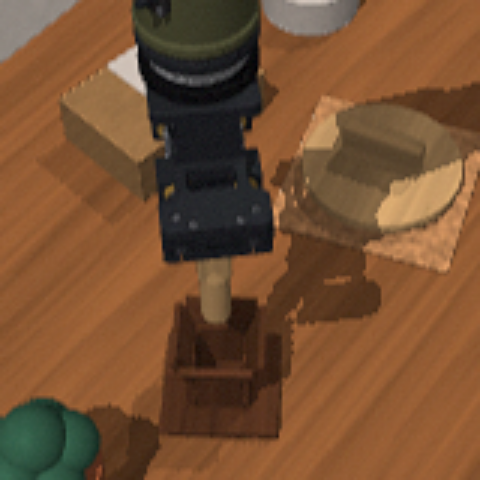

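The stick hangs vertical in the gripper, clear of the stand (its head at about (215,300) in the crop). Carrying it to the crock.

>>> move_arm --pt "-44 37 0 0 0 0 1" --pt "-88 74 0 0 0 0 1" --pt "-132 111 0 0 0 0 1" --pt "-176 148 0 0 0 0 1" --pt "-220 185 0 0 0 0 1"

```text
clock: 9.65
tool_pos: [0.4998, -0.0018, 0.2405]
eef_rot: [0.926, 0.378, -0.002, -0.001]
contact_force: [0.9, 0.4, -0.7]
opening: 0.197
finger_force: 45.0
```

>>> move_arm --pt "-44 37 0 0 0 0 1" --pt "-88 74 0 0 0 0 1" --pt "-132 111 0 0 0 0 1" --pt "-176 148 0 0 0 0 1" --pt "-218 185 0 0 0 0 1"

```text
clock: 10.28
tool_pos: [0.4737, -0.2859, 0.2403]
eef_rot: [0.926, 0.378, -0.001, -0.002]
contact_force: [1.7, 0.0, -1.5]
opening: 0.201
finger_force: 45.0
```

```bash
python3 - <<'E'
from h import *
st=r.get_state();print(rel([.478,-.283,.138]),st["tool_pos"],st["contact_force"],st["opening"],np.round(st["q"],2),R.from_quat(st["eef_rot"]).as_matrix().round(3)[:,0])
E
```

```text
[  5.2   1.3 102.3] [ 0.47368096 -0.28593022  0.24030191] [ 1.70029898  0.01116703 -1.46326424] 0.20084970226253276 [ 0.59  0.6  -0.21  1.78  0.17  0.79 -0.5 ] [ 0.714  0.7   -0.001]
```

>>> move_arm --pt "4 1 30 0 0 0 1" --pt "4 1 65 0 0 0 1" --pt "4 1 90 0 0 0 1" --pt "4 1 100 0 0 0 1" --pt "4 1 100 0 0 0 1"

```text
clock: 10.9
tool_pos: [0.4782, -0.2821, 0.1412]
eef_rot: [0.926, 0.378, -0.001, -0.001]
contact_force: [0.3, 0.0, -0.2]
opening: 0.2
finger_force: 45.0
```

>>> move_arm --pt "0 0 3 0 0 0 1" --pt "-6 18 3 0 0 0 1" --pt "-12 36 3 0 0 0 1" --pt "-12 36 3 0 0 0 1"

```text
clock: 11.4
tool_pos: [0.4962, -0.3183, 0.14]
eef_rot: [0.926, 0.377, 0.001, 0.001]
contact_force: [-0.3, -0.2, -0.3]
opening: 0.199
finger_force: 45.0
```

>>> move_arm --pt "-19 -14 0 0 0 0 1" --pt "-26 -36 0 0 0 0 1" --pt "-19 -58 0 0 0 0 1" --pt "0 -72 0 0 0 0 1" --pt "23 -72 0 0 0 0 1"

```text
clock: 12.02
tool_pos: [0.4625, -0.2521, 0.1407]
eef_rot: [0.926, 0.378, 0.001, 0.004]
contact_force: [2.5, -11.1, -0.6]
opening: 0.201
finger_force: 44.6
```

>>> move_arm --pt "19 14 0 0 0 0 1" --pt "26 36 0 0 0 0 1" --pt "19 58 0 0 0 0 1" --pt "0 72 0 0 0 0 1" --pt "-23 72 0 0 0 0 1"

```text
clock: 12.65
tool_pos: [0.4953, -0.316, 0.1393]
eef_rot: [0.926, 0.379, 0.0, -0.0]
contact_force: [0.5, -0.3, -0.6]
opening: 0.197
finger_force: 45.0
```

```bash
cat >> h.py <<'E'
def crock(c=(.477,-.2843)):
    for n in("top","side"):
        s=eyes.snapshot(n);w=cloud(s)
        hsv=cv2.cvtColor(s["frame"],cv2.COLOR_RGB2HSV)
        d=np.hypot(w[...,0]-c[0],w[...,1]-c[1])
        m=(d<.12)&(abs(w[...,2]-.065)<.004)&(hsv[...,1]<70)
        q=w[m][:,:2].astype(np.float32);A=np.c_[2*q,np.ones(len(q))];x=np.linalg.lstsq(A,(q**2).sum(1),rcond=None)[0]
        print(n,"crock",len(q),cv2.minEnclosingCircle(q),"fit",x[:2].round(4),np.sqrt(x[2]+x[0]**2+x[1]**2).round(4))
        m=((d<.068)&(hsv[...,1]>140)&(hsv[...,0]<13)&(w[...,2]<.05)).astype(np.uint8)
        k,l,t,_=cv2.connectedComponentsWithStats(m)
        for i in range(1,k):
            if t[i,4]>8: print("  peb",t[i,4],(w[l==i].mean(0)-[*c,0]).round(3))
        yield s
E
python3 - <<'E'
from h import *
a,b=crock()
save("stir",np.hstack([cv2.resize(a["frame"][195:285,335:435],None,fx=4,fy=4),cv2.resize(b["frame"][90:180,320:420],None,fx=4,fy=4)]))
E
```

```text
top crock 262 ((0.4765931963920593, -0.2823514938354492), 0.07644671201705933) fit [ 0.4765 -0.2814] 0.0725
  peb 70 [0.053 0.013 0.035]
  peb 43 [ 0.043 -0.033  0.03 ]
  peb 41 [0.021 0.049 0.036]
  peb 40 [-0.012  0.051  0.036]
  peb 43 [-0.054  0.011  0.029]
side crock 224 ((0.4774525761604309, -0.2815021276473999), 0.0783885270357132) fit [ 0.4754 -0.2804] 0.0726
  peb 36 [ 0.039 -0.028  0.025]
  peb 37 [0.048 0.017 0.034]
  peb 37 [-0.028 -0.043  0.027]
```

View pics/stir.png

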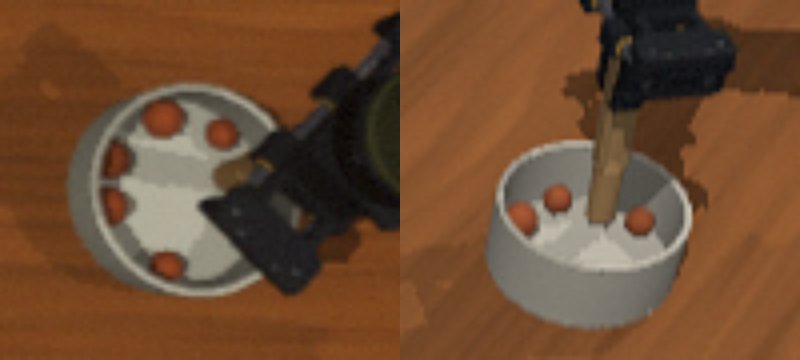

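After one round the crock has shifted only about 2 mm, the stick still stands upright in the grip, and the pebbles are moving clockwise along the wall. Two more rounds.

>>> move_arm --pt "-19 -14 0 0 0 0 1" --pt "-26 -36 0 0 0 0 1" --pt "-19 -58 0 0 0 0 1" --pt "0 -72 0 0 0 0 1" --pt "23 -72 0 0 0 0 1"

```text
clock: 13.38
tool_pos: [0.4619, -0.2474, 0.14]
eef_rot: [0.925, 0.379, 0.0, 0.0]
contact_force: [-0.4, -7.3, 1.0]
opening: 0.201
finger_force: 44.9
```

>>> move_arm --pt "19 14 0 0 0 0 1" --pt "26 36 0 0 0 0 1" --pt "19 58 0 0 0 0 1" --pt "0 72 0 0 0 0 1" --pt "-23 72 0 0 0 0 1"

```text
clock: 14.0
tool_pos: [0.4961, -0.3147, 0.1391]
eef_rot: [0.925, 0.379, 0.0, -0.001]
contact_force: [-0.4, -0.4, 0.3]
opening: 0.203
finger_force: 45.0
```

>>> move_arm --pt "-19 -14 0 0 0 0 1" --pt "-26 -36 0 0 0 0 1" --pt "-19 -58 0 0 0 0 1" --pt "0 -72 0 0 0 0 1" --pt "23 -72 0 0 0 0 1"

```text
clock: 14.62
tool_pos: [0.463, -0.2475, 0.1402]
eef_rot: [0.926, 0.379, 0.001, 0.001]
contact_force: [-1.1, -0.5, 0.5]
opening: 0.201
finger_force: 45.0
```

>>> move_arm --pt "19 14 0 0 0 0 1" --pt "26 36 0 0 0 0 1" --pt "19 58 0 0 0 0 1" --pt "0 72 0 0 0 0 1" --pt "-23 72 0 0 0 0 1"

```text
clock: 15.25
tool_pos: [0.4941, -0.3122, 0.1384]
eef_rot: [0.925, 0.379, -0.001, -0.004]
contact_force: [-3.2, 6.0, -0.4]
opening: 0.199
finger_force: 44.8
```

```bash
python3 - <<'E'
from h import *
a,b=crock()
for n in a["frame"],: save("stir3",n[195:285,335:435])
E
```

```text
top crock 258 ((0.47680091857910156, -0.2812793552875519), 0.0759817585349083) fit [ 0.4766 -0.2814] 0.0725
  peb 71 [0.048 0.024 0.035]
  peb 67 [ 0.047 -0.022  0.035]
  peb 14 [ 0.029 -0.044  0.028]
  peb 45 [0.017 0.05  0.036]
  peb 24 [-0.036  0.041  0.03 ]
  peb 48 [-0.056 -0.007  0.03 ]
side crock 242 ((0.4755433201789856, -0.2805604040622711), 0.07728713005781174) fit [ 0.4755 -0.2801] 0.0724
  peb 57 [ 0.044 -0.016  0.031]
  peb 21 [ 0.022 -0.042  0.026]
  peb 21 [0.041 0.025 0.035]
```

All three large pebbles have moved about 50 mm. Back to the middle, lift out, and check the stick.

>>> move_arm --pt "6 -18 0 0 0 0 1" --pt "12 -36 -3 0 0 0 1" --pt "12 -36 -30 0 0 0 1" --pt "12 -36 -70 0 0 0 1" --pt "12 -36 -105 0 0 0 1"

```text
clock: 15.98
tool_pos: [0.4797, -0.2806, 0.2459]
eef_rot: [0.925, 0.379, 0.001, -0.0]
contact_force: [1.1, -0.6, -0.3]
opening: 0.202
finger_force: 45.0
```

```bash
python3 - <<'E'
from h import *
st=r.get_state();print(rel([.534,.2856,.243]),st["tool_pos"],st["contact_force"],st["clock"])
b=eyes.snapshot("side");w=cloud(b)
save("out",cv2.resize(b["frame"][60:200,300:440],None,fx=4,fy=4))
d=np.hypot(w[...,0]-.478,w[...,1]+.283);hsv=cv2.cvtColor(b["frame"],cv2.COLOR_RGB2HSV)
m=(d<.05)&(w[...,2]>.11)&(w[...,2]<.23)&(hsv[...,1]>60)
p=w[m]
for lo in np.arange(.1,.22,.02):
    q=p[(p[:,2]>=lo)&(p[:,2]<lo+.02)]
    if len(q)>2: print(round(lo,2),len(q),q.mean(0).round(4))
E
```

```text
[ 436.  -365.3    3.3] [ 0.47968045 -0.2806164   0.24590382] [ 1.10300162 -0.62649897 -0.27450345] 15.975
0.12 30 [ 0.4673 -0.2801  0.1331]
0.14 44 [ 0.4678 -0.2802  0.1502]
0.16 47 [ 0.4693 -0.2788  0.1707]
0.18 56 [ 0.4707 -0.2784  0.1912]
0.2 57 [ 0.4716 -0.2777  0.2107]
```

View pics/out.png

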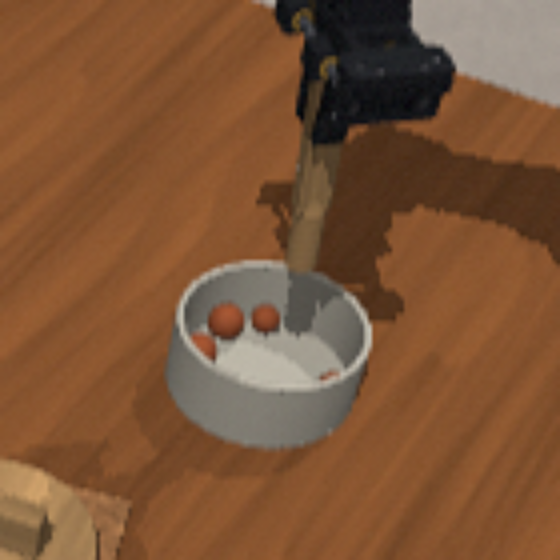

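The stick leans about 3.6° in the grip, its tip towards tool −x, and the pebbles are all inside. I'll take that lean out with a small turn about tool y.

>>> move_arm --pt "44 -36 0 0 0 0 1" --pt "88 -73 0 0 0 0 1" --pt "132 -110 0 0 0 0 1" --pt "176 -147 0 0 0 0 1" --pt "220 -184 0 0 0 0 1"

```text
clock: 16.65
tool_pos: [0.5069, 0.0064, 0.2446]
eef_rot: [0.925, 0.379, 0.001, -0.0]
contact_force: [0.9, 0.1, -0.9]
opening: 0.202
finger_force: 45.0
```

>>> move_arm --pt "44 -36 0 0 0 0 1" --pt "88 -73 0 0 0 0 1" --pt "132 -110 0 0 0 0 1" --pt "176 -147 0 0 2 0 1" --pt "216 -181 0 0 4 0 1"

```text
clock: 17.27
tool_pos: [0.5333, 0.2874, 0.2444]
eef_rot: [0.925, 0.379, 0.033, -0.014]
contact_force: [-0.2, -0.2, -0.5]
opening: 0.197
finger_force: 45.0
```

>>> move_arm --pt "0 0 0 0 0 0 1" --pt "0 0 0 0 0 0 1"

```text
clock: 17.52
tool_pos: [0.5337, 0.2833, 0.2441]
eef_rot: [0.925, 0.378, 0.032, -0.013]
contact_force: [0.0, -0.7, -0.5]
opening: 0.201
finger_force: 45.0
```

```bash
python3 - <<'E'
from h import *
st=r.get_state();print(rel([.5337,.2856,.180]),st["tool_pos"],st["contact_force"],st["clock"])
for n in("side","top"):
    b=eyes.snapshot(n);w=cloud(b)
    d=np.hypot(w[...,0]-.532,w[...,1]-.284);hsv=cv2.cvtColor(b["frame"],cv2.COLOR_RGB2HSV)
    m=(d<.04)&(w[...,2]>.11)&(w[...,2]<.22)&(hsv[...,1]>60)
    p=w[m]
    for lo in np.arange(.1,.22,.02):
        q=p[(p[:,2]>=lo)&(p[:,2]<lo+.02)]
        if len(q)>2: print(n,round(lo,2),len(q),q.mean(0).round(4))
E
```

```text
[-2.8 -1.7 64. ] [0.53374732 0.28332423 0.24406199] [ 0.01720222 -0.65070853 -0.49302902] 17.525
side 0.12 37 [0.5237 0.2868 0.1313]
side 0.14 55 [0.5242 0.2866 0.1496]
side 0.16 49 [0.5238 0.2881 0.1708]
side 0.18 66 [0.5236 0.2864 0.1904]
side 0.2 17 [0.5258 0.2885 0.2034]
```

>>> move_arm --pt "4 -1.5 0 0 0 0 1" --pt "2 -1.5 30 0 0 0 1" --pt "0 -1.5 60 0 0 0 1" --pt "-1.5 -1.5 80 0 0 0 1" --pt "-1.5 -1.5 80 0 0 0 1"

```text
clock: 18.25
tool_pos: [0.5359, 0.2862, 0.163]
eef_rot: [0.925, 0.377, 0.031, -0.013]
contact_force: [-0.8, -0.6, -0.3]
opening: 0.2
finger_force: 45.0
```

>>> move_arm --pt "-1 0 14 0 0 0 1" --pt "-2 0 28 0 0 0 1" --pt "-2 0 28 0 0 0 1"

```text
clock: 18.62
tool_pos: [0.5358, 0.2867, 0.135]
eef_rot: [0.925, 0.378, 0.031, -0.013]
contact_force: [0.1, -0.3, -0.2]
opening: 0.202
finger_force: 45.0
```

>>> move_arm --pt "0 0 1 0 0 0 1" --pt "0 0 1 0 0 0 0" --pt "0 0 1 0 0 0 0" --pt "0 0 1 0 0 0 0" --pt "0 0 1 0 0 0 0"

```text
clock: 19.25
tool_pos: [0.5366, 0.2873, 0.1353]
eef_rot: [0.925, 0.378, 0.032, -0.013]
contact_force: [-0.4, -0.4, 0.3]
opening: 0.626
finger_force: 0.0
```

>>> move_arm --pt "0 0 0 0 0 0 0" --pt "2 0 -25 0 0 0 0" --pt "4 0 -60 0 -2 0 0" --pt "6 0 -90 0 -4 0 0" --pt "6 0 -90 0 -4 0 0"

```text
clock: 19.88
tool_pos: [0.538, 0.2885, 0.2278]
eef_rot: [0.926, 0.378, 0.003, -0.001]
contact_force: [0.0, 0.4, 0.1]
opening: 1.004
finger_force: 0.0
```

```bash
python3 - <<'E'
from h import *
st=r.get_state();print(rel([.552,.0035,.16]),st["tool_pos"],st["contact_force"],st["clock"],R.from_quat(st["eef_rot"]).as_matrix().round(3).tolist())
a,b=crock((.477,-.281))
w=cloud(b);v,u=np.mgrid[:384,:512]
m=(np.hypot(w[...,0]-.53,w[...,1]-.285)<.035)&(w[...,2]>.155)&(w[...,2]<.185)
print("sticktop",m.sum(),w[m].mean(0),w[m].max(0))
for k,wk in(("t",cloud(a)),("s",w)):
    m=(np.hypot(wk[...,0]-.552,wk[...,1]-.004)<.06)&(abs(wk[...,2]-.064)<.005)
    if m.sum()>5: print(k,"handle",m.sum(),cv2.minAreaRect(wk[m][:,:2].astype(np.float32)),wk[m].mean(0))
    m=(np.hypot(wk[...,0]-.552,wk[...,1]-.004)<.1)&(abs(wk[...,2]-.024)<.005)
    print(k,"disc",cv2.minEnclosingCircle(wk[m][:,:2].astype(np.float32)))
save("back",b["frame"][100:320,180:430])
E
```

```text
[-189.9  213.2   66.9] [0.53798563 0.28847916 0.2277515 ] [0.02932808 0.41074125 0.13437151] 19.875 [[0.714, 0.7, 0.005], [0.7, -0.714, 0.003], [0.006, 0.001, -1.0]]
top crock 345 ((0.47565197944641113, -0.2819841206073761), 0.07638201117515564) fit [ 0.4765 -0.2815] 0.0725
  peb 69 [0.047 0.02  0.035]
  peb 67 [ 0.047 -0.025  0.035]
  peb 40 [ 0.024 -0.05   0.03 ]
  peb 46 [0.017 0.047 0.036]
  peb 24 [-0.036  0.038  0.031]
  peb 43 [-0.057 -0.01   0.03 ]
side crock 256 ((0.4734724462032318, -0.280060738325119), 0.07679446786642075) fit [ 0.4752 -0.2802] 0.0723
  peb 57 [ 0.044 -0.02   0.031]
  peb 33 [ 0.021 -0.045  0.026]
  peb 20 [0.041 0.021 0.035]
sticktop 36 [0.52404549 0.28760107 0.1631323 ] [0.53590548 0.29826523 0.17798303]
t handle 190 ((0.5522984862327576, 0.004411594942212105), (0.07994824647903442, 0.019930638372898102), 10.825821876525879) [0.55179884 0.00440547 0.06468957]
t disc ((0.5524905920028687, 0.004304265603423119), 0.07914434373378754)
s handle 170 ((0.5515466928482056, 0.0060705021023750305), (0.07976638525724411, 0.022806165739893913), 11.453476905822754) [0.55188756 0.00702736 0.06465017]
s disc ((0.5518694519996643, 0.0048964666202664375), 0.08095557242631912)
```

View pics/back.png

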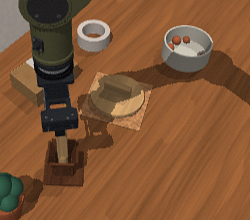

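The stick is back in its well, the lid is on the mat and the crock sits at about (0.4765, −0.282). Going to the lid.

>>> move_arm --pt "-38 43 0 0 0 7 0" --pt "-76 85 0 0 0 14 0" --pt "-114 128 0 0 0 21 0" --pt "-152 171 20 0 0 28 0" --pt "-190 213 50 0 0 34 0"

```text
clock: 20.6
tool_pos: [0.5492, 0.0012, 0.1751]
eef_rot: [0.996, 0.089, 0.0, 0.0]
contact_force: [0.3, 0.4, 0.1]
opening: 1.0
finger_force: 0.0
```

>>> move_arm --pt "0 0 20 0 0 0 0.3" --pt "0 0 40 0 0 0 0.4" --pt "0 0 40 0 0 0 0.4"

```text
clock: 20.98
tool_pos: [0.5474, 0.003, 0.134]
eef_rot: [0.996, 0.091, -0.003, -0.0]
contact_force: [-0.3, -0.1, 0.6]
opening: 0.684
finger_force: 0.0
```

```bash
python3 - <<'E'
from h import *
st=r.get_state();print(rel([.552,.0045,.0335]),st["tool_pos"],st["contact_force"],st["clock"],R.from_quat(st["eef_rot"]).as_matrix().round(3).tolist(),st["opening"])
E
```

```text
[  5.4  -0.6 100.4] [0.54739832 0.00297871 0.13397097] [-0.28272099 -0.12243549  0.62128317] 20.975 [[0.983, 0.181, -0.006], [0.181, -0.983, -0.001], [-0.006, -0.001, -1.0]] 0.6835950852650463
```

>>> move_arm --pt "4 -1 30 0 0 0 0.4" --pt "4 -1 70 0 0 0 0.4" --pt "4 -1 94 0 0 0 0.4" --pt "4 -1 99 0 0 0 0.4" --pt "4 -1 99 0 0 0 1" --newtons 30

```text
clock: 21.6
tool_pos: [0.5537, 0.005, 0.0377]
eef_rot: [0.996, 0.091, 0.0, 0.0]
contact_force: [0.1, -0.2, 0.3]
opening: 0.509
finger_force: 0.0
```

>>> move_arm --pt "0 0 0 0 0 0 1" --pt "0 0 0 0 0 0 1" --pt "0 0 0 0 0 0 1" --pt "0 0 0 0 0 0 1" --pt "0 0 0 0 0 0 1"

```text
clock: 22.22
tool_pos: [0.554, 0.0048, 0.038]
eef_rot: [0.996, 0.091, 0.001, 0.0]
contact_force: [-0.2, -0.8, 6.0]
opening: 0.227
finger_force: 30.0
```

>>> move_arm --pt "0 0 -20 0 0 0 1" --pt "0 0 -60 0 0 0 1" --pt "0 0 -115 0 0 0 1" --pt "0 0 -115 0 0 0 1"

```text
clock: 22.72
tool_pos: [0.556, 0.0051, 0.1556]
eef_rot: [0.996, 0.091, 0.004, 0.0]
contact_force: [0.4, -0.3, -2.4]
opening: 0.222
finger_force: 30.0
```

```bash
python3 - <<'E'
from h import *
st=r.get_state();print(rel([.4765,-.2818,.148]),st["tool_pos"],st["contact_force"],st["clock"],st["opening"],st["finger_force"])
E
```

```text
[-130.2  267.8    6.9] [0.55604249 0.00508925 0.15562126] [ 0.38180337 -0.30031951 -2.38702251] 22.725 0.22234620948220193 29.999029305763543
```

>>> move_arm --pt "-26 54 0 0 0 0 1" --pt "-51 107 0 0 0 0 1" --pt "-77 161 0 0 0 0 1" --pt "-103 214 0 0 0 0 1" --pt "-128 268 5 0 0 0 1"

```text
clock: 23.35
tool_pos: [0.4748, -0.2829, 0.1459]
eef_rot: [0.996, 0.091, -0.001, -0.001]
contact_force: [1.5, -0.5, -1.3]
opening: 0.226
finger_force: 30.0
```

>>> move_arm --pt "0 0 15 0 0 0 1" --pt "0 0 30 0 0 0 1" --pt "0 0 30 0 0 0 1"

```text
clock: 23.72
tool_pos: [0.4757, -0.2789, 0.1152]
eef_rot: [0.996, 0.093, -0.002, -0.002]
contact_force: [0.2, -0.4, -2.3]
opening: 0.224
finger_force: 30.0
```

```bash
python3 - <<'E'
from h import *
st=r.get_state();print(rel([.4785,-.2815,.092]),st["tool_pos"],st["contact_force"],R.from_quat(st["eef_rot"]).as_matrix().round(3).tolist())
a,b=crock((.477,-.281))
for k,s in(("t",a),("s",b)):
    w=cloud(s);hsv=cv2.cvtColor(s["frame"],cv2.COLOR_RGB2HSV)
    m=(np.hypot(w[...,0]-.4765,w[...,1]+.2818)<.1)&(abs(w[...,2]-.103)<.008)&(hsv[...,1]>60)
    q=w[m];print(k,"disc",len(q),cv2.minEnclosingCircle(q[:,:2].astype(np.float32)),q[:,2].mean())
    A=np.c_[q[:,:2],np.ones(len(q))];print(np.linalg.lstsq(A,q[:,2],rcond=None)[0].round(3))
save("hover",np.hstack([cv2.resize(a["frame"][190:290,330:440],None,fx=3,fy=3),cv2.resize(b["frame"][80:180,310:420],None,fx=3,fy=3)]))
E
```

```text
[ 2.4  3.2 23.2] [ 0.47567328 -0.27887541  0.11522046] [ 0.16982471 -0.44221226 -2.34620964] [[0.983, 0.184, -0.003], [0.184, -0.983, 0.003], [-0.003, -0.004, -1.0]]
top crock 21 ((0.4756673574447632, -0.22024700045585632), 0.042549919337034225) fit [ 0.4756 -0.2815] 0.0746
side crock 133 ((0.47151827812194824, -0.2676555812358856), 0.07398631423711777) fit [ 0.4754 -0.2805] 0.0727
  peb 17 [0.041 0.022 0.034]
t disc 1218 ((0.47379162907600403, -0.27780237793922424), 0.07901399582624435) 0.10247492815205152
[-0.003  0.     0.104]
s disc 1033 ((0.47400450706481934, -0.27733394503593445), 0.08029857277870178) 0.10351012782031259
[ 0.002 -0.013  0.099]
```

View pics/hover.png

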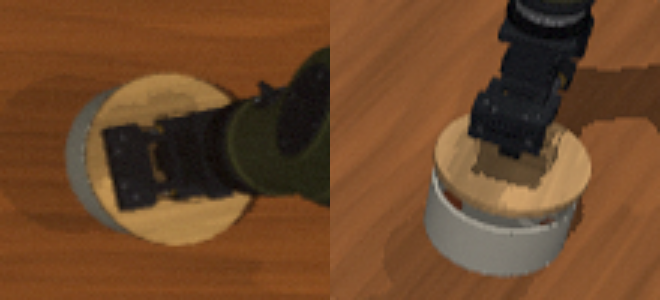

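The lid hangs level above the crock, about 4 mm off its centre. I'll correct that and lower it.

>>> move_arm --pt "2 4 0 0 0 0 1" --pt "2 4 0 0 0 0 1" --pt "2 4 9 0 0 0 1" --pt "2 4 18 0 0 0 1" --pt "2 4 22 0 0 0 1"

```text
clock: 24.45
tool_pos: [0.4783, -0.285, 0.0942]
eef_rot: [0.996, 0.091, -0.001, -0.0]
contact_force: [-1.1, 0.4, -2.4]
opening: 0.22
finger_force: 30.0
```

>>> move_arm --pt "0 0 2 0 0 0 1" --pt "0 0 2 0 0 0 1"

```text
clock: 24.7
tool_pos: [0.4788, -0.2853, 0.0931]
eef_rot: [0.996, 0.091, -0.0, 0.0]
contact_force: [-0.2, 0.2, -1.4]
opening: 0.222
finger_force: 30.0
```

>>> move_arm --pt "0 -2 1 0 0 0 1" --pt "0 -2 2 0 0 0 1" --pt "0 -2 2 0 0 0 1"

```text
clock: 25.08
tool_pos: [0.4785, -0.2833, 0.0912]
eef_rot: [0.996, 0.091, 0.0, 0.0]
contact_force: [-0.2, -0.1, -2.0]
opening: 0.224
finger_force: 30.0
```

>>> move_arm --pt "0 0 1 0 0 0 1" --pt "0 0 2 0 0 0 1" --pt "0 0 2 0 0 0 1"

```text
clock: 25.45
tool_pos: [0.4786, -0.2834, 0.0909]
eef_rot: [0.996, 0.091, 0.0, 0.0]
contact_force: [-3.5, 1.3, 13.3]
opening: 0.224
finger_force: 30.0
```

Seating contact comes at the expected height. Releasing and retreating.

>>> move_arm --pt "0 0 -1 0 0 0 1" --pt "0 0 -1 0 0 0 0" --pt "0 0 -1 0 0 0 0" --pt "0 0 -1 0 0 0 0" --pt "0 0 -1 0 0 0 0"

```text
clock: 26.08
tool_pos: [0.4785, -0.2833, 0.0901]
eef_rot: [0.996, 0.091, -0.0, 0.0]
contact_force: [0.4, 0.5, -1.0]
opening: 0.653
finger_force: 0.0
```

>>> move_arm --pt "0 0 -1 0 0 0 0" --pt "0 0 -40 0 0 0 0" --pt "0 0 -100 0 0 0 0" --pt "0 0 -140 0 0 0 0" --pt "-60 0 -140 0 0 0 0"

```text
clock: 26.7
tool_pos: [0.4256, -0.2944, 0.2336]
eef_rot: [0.996, 0.094, 0.006, 0.003]
contact_force: [-1.3, -1.1, -0.7]
opening: 1.0
finger_force: 0.0
```

>>> move_arm --pt "-40 30 0 0 0 0 0" --pt "-60 80 0 0 0 0 0" --pt "-60 130 0 0 0 0 0" --pt "-60 130 0 0 0 0 0"

```text
clock: 27.2
tool_pos: [0.3831, -0.4372, 0.2301]
eef_rot: [0.996, 0.088, 0.0, 0.002]
contact_force: [-0.2, 0.8, -0.3]
opening: 1.002
finger_force: 0.0
```

```bash
python3 - <<'E'
from h import *
st=r.get_state();print(st["tool_pos"],st["contact_force"],st["clock"])
a=eyes.snapshot("top");b=eyes.snapshot("side")
for k,s in(("t",a),("s",b)):
    w=cloud(s)
    for z in(.077,.117):
        m=(np.hypot(w[...,0]-.4765,w[...,1]+.2818)<.1)&(abs(w[...,2]-z)<.006)
        q=w[m];print(k,z,len(q),cv2.minEnclosingCircle(q[:,:2].astype(np.float32)),q[:,2].mean(),np.linalg.lstsq(np.c_[q[:,:2],np.ones(len(q))],q[:,2],rcond=None)[0].round(3))
    m=(np.hypot(w[...,0]-.532,w[...,1]-.284)<.035)&(w[...,2]>.1)
    q=w[m];print(" stick",len(q),q[:,2].max(),q[q[:,2]>.165].mean(0))
save("end",np.hstack([a["frame"][100:320,140:440],b["frame"][100:320,150:450]]))
E
```

```text
[ 0.38312998 -0.43718742  0.23010183] [-0.1628983   0.84594721 -0.27587002] 27.2
t 0.077 2093 ((0.47617602348327637, -0.28311580419540405), 0.07951322942972183) 0.07831262395109191 [ 0.003 -0.002  0.076]
t 0.117 229 ((0.4764547049999237, -0.28074461221694946), 0.040076207369565964) 0.11770964941109988 [ 0.012 -0.081  0.089]
 stick 109 0.18122319031858436 [0.53256406 0.28335014 0.17431624]
s 0.077 1069 ((0.4741160571575165, -0.28413712978363037), 0.08259710669517517) 0.07828838361222601 [ 0.003 -0.009  0.074]
s 0.117 152 ((0.47600993514060974, -0.28156405687332153), 0.04028323292732239) 0.11711385634358491 [ 0.026 -0.159  0.06 ]
 stick 268 0.17853488252863947 [0.53080255 0.28668283 0.17326093]
```

View pics/end.png

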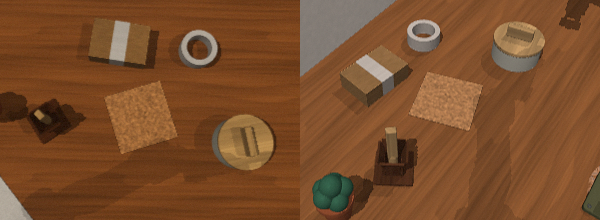

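The lid is level at the same height as at the start, (245,141) in the left half, and centred on the crock. The stick stands in its well, and the bystanders look untouched. Handing in.

```bash
python3 -c "
from plant import finish_job
print(finish_job())"
```

```text
the job is handed in; nothing more can be done
None
```

The job is handed in at about 27 s of the 72 s: three rounds stirred, each large pebble about 50 mm from its start, the stick back in its well, the lid level and seated on the crock, and the tape, parcel and plant untouched; the grader returned no verdict.

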